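Hook a circuit board under its clips and lower it into a device housing

TASK

Pick the green circuit board off the grey foam pad by its heat sink and fit it into the white housing: hold it tilted, hook its gold-striped edge under the two lip tabs, push the brass spring contact well back with that edge, then lower the other edge behind the stop wall and press the board down flat on its ledges before letting go. Work gently, feeling for contact: the board must not be forced. Leave it fully home, lying flat and held by the spring contact, and do not disturb the screwdriver, tape roll, tub or carton.

Things in the scene. Friction and masses are not known exactly. Their poses are not given: they have to be found in the camera images.
- board: Loose green circuit board, 150 (x) x 94 (y) x 5 mm thick, 0.15 to 0.31 kg. Origin: centre of its underside; x runs from the gold-striped hook edge (x = -75 mm) to the tail edge (+75), z up through the components. Low parts near the tail (x 44 to 64, up to 17 mm above the underside) and two chips (x -46 to -34, 8 mm). Starts flat on the pad, hook edge roughly towards the robot.
- heat_sink (a point): Middle of the top of the black heat sink standing on the board's middle (board x = 0, y = 0, z = 45 mm): 50 (x) x 30 (y) x 40 mm tall, from 5 to 45 mm above the underside. The part to grasp, across its 30 mm; the board is bare on both sides of it.
- board_hook (a point): Middle of the lower hook edge of the board (board x = -75 mm, y = 0, z = 0).
- board_tail (a point): Middle of the lower tail edge of the board (board x = +75 mm, y = 0, z = 0).
- jig: Fixed aluminium jig plate, 252 x 150 x 8 mm, with blue rails, carrying the white housing (206 x 118 x 50 mm). Origin: centre of the plate's underside; x runs from the hook end (roughly towards the robot) to the stop end. The housing is clamped up to 5 mm off nominal along x, either way, and that offset is NOT reported: feel for it (push the hook edge through the spring to the hook wall).
- lip_edge (a point): NOMINAL (housing offset 0; fixed to the jig) point midway between the two lip tabs, level with their undersides, at their free edges: jig x = -60, y = 0, z = 41 mm. The tabs stand out 18 mm from the hook wall (inner face nominally x = -78, top z = 50), are 6 mm thick and span y = 19 to 51 and -51 to -19.
- ledge_edge (a point): NOMINAL hook-side top edge of the first grey ledge: jig x = -42, y = 0, z = 34 mm. Two ledges, tops at z = 34, carry the board: x = -42 to -28 and 56 to 76. From hook wall to this edge it is open down to the floor (z = 14), so the tilted hook edge may dip below ledge height there. Side walls: inner faces y = +-51, tops z = 40.
- stop_face (a point): NOMINAL upper inner edge of the stop wall, middle: jig x = 76, y = 0, z = 48 mm. Hook wall to stop wall is always 154 mm, for the 150 mm board. Seated, the board's origin is at about jig x = 1 (plus the offset), y = 0, z = 34, axes parallel to the jig's, tail edge held against the stop wall by the spring.
- contact (a joint): Travel of the brass spring contact in the hook wall, m: 0 = free, standing out 9 mm from the wall; grows as it is pushed in (towards -x), to 0.009 flush. About 0.005 with the board seated. About 3 N to start it, 5.5 N at 5 mm, 7.5 N at 9 mm. Its face is 26 mm wide (y), from z = 21 to 43 mm in the jig frame.
- pad: Grey foam pad the board lies on, 190 x 130 x 12 mm, fixed. Origin: centre of its underside.
- screwdriver: Bystander: screwdriver lying on the table between pad and housing, about 200 mm long, under 40 mm high. Origin near its middle, on the table. Leave alone.
- tape: Bystander: yellow roll of tape lying flat, 90 mm across, 24 mm tall. Origin: centre of its underside. Leave alone.
- tub: Bystander: open white tub, 80 mm across, 55 mm tall. Origin: centre of its underside. Leave alone.
- carton: Bystander: small cardboard carton, 90 x 60 x 50 mm. Origin: centre of its underside. Leave alone.
There are look-alikes about, which are no part of the job. There is more than one size of the board; the job needs the smaller.

How it is judged:
By the outcome, as a careful person would: the job done as asked, in the order asked, and still so for the second after the job is handed in, with the robot touching nothing.
It also fails if it takes over 48 s, if anything falls off the work surface, if the arm or the gripper's body presses on something with over 40 N, if the wrist force passes 120 N, or if a joint passes its speed limit or range.

ROBOT

A 6-joint arm with a two-finger parallel gripper is mounted at the origin on the work surface. World frame = base frame: x ahead of the robot, y to its left, z up, the work surface at z = 0. Lengths are in m, angles in rad, forces in N, time in s.
With the tool pointing down it reaches from about 0.375 to 0.925 m from the base axis. Payload 5.7 kg.
Tool frame: the origin (TCP) lies at the very end of the fingers, on their centre line; the grasp point (between the pads) lies 19 mm behind it; z points along the fingers, y is the line along which they close (so a half turn about z gives the same grasp; the last joint's range is limited). The gripper opens to 85 mm and grips with 20 to 120 N. Pads are 22 mm wide; open, the fingers measure 114 mm over their backs; the gripper's body (76 mm by 85 mm) begins 54 mm behind the grasp point. The pads swing forward as they close: fully open they stand 13 mm farther back than shut.
Start: joints at [-1.298, 0.359, 1.51, -0, 1.272, -0.115], TCP at [0.227, -0.555, 0.231] pointing down, gripper open.
Joint ranges: [-2.97, 2.97], [-1.01, 2.36], [0.21, 2.38], [-0.96, 4.11], [0.2, 2.71], [-2.98, 2.98]. Speed limits (rad/s): [2.39, 2.39, 3.14, 3.14, 3.14, 3.14].

INTERFACE

Orientations are given as a unit quaternion [x, y, z, w].
In Python, from rig import bot, vision, nets gives the robot as it stands.
- The arm moves only by the shell command python3 -m creep 'ROWS' [FORCE]. ROWS is JSON, one flat list of numbers, 7 for each row, row after row: the turn, a rotation vector about the tool's x, y, z in degrees, then the shift along the tool's x, y, z in mm, then the finger opening in mm, from 0 to 85.4. A call has 1 to 8 rows; each row shifts and turns the commanded pose from where the row before left it, along the tool's axes as they then stand; what a row does not reach is not made up. A row lasts 1/10 s, in which the tool goes at most 50 mm and 8.59 degrees, less where a joint would pass 70% of its speed; a pose out of reach is approached as far as the arm can. A call is refused whole if a number of a shift passes 50 or a number of a turn 8.59, either way. A call with a gripper value outside its range is refused whole. The fingers move at their own pace and stop on an object; FORCE is the grip in N (left out, the last holds). Time passes only in rows, so rows that do not move let the fingers close. It gives the time, the measured TCP pose, the force, the opening and the grip force at its end, in the units of the state.
- bot.get_obs(): the state, without advancing time (a new reading comes with each control period).
- vision.capture(name): name is "scene" or "top" or "wrist"; returns the picture (384x512x3 uint8, red, green, blue); there is no depth.
- vision.get_calibration(name): a dict with "K" (3x3 intrinsics, pixels), "T" (4x4, takes a point from camera to world coordinates). Camera axes: x right, y down, z forward; pixel columns grow to the right and rows downward; lengths in m; the calibration is good to about 2 mm. A picture is of the moment at which its call begins: read the wrist's pose just before it. get_calibration takes no time and is no camera call; for the wrist camera it gives the pose at the moment of the call.
- bot.job_done(): hands the job in; it is judged then, once.
Trained networks look in the newest picture that a camera, given by its name, has taken for a name from the list of things; names that differ only in an ending like _2 or _b are one class to them, and where a whole thing is asked for, a point or a joint stands for the part that bears it (a point fixed in the world has none). Each returns a list of dicts, best first, with "p" (0 to 1); they miss things now and then, are a little off and sometimes report something else, mostly with a low value. They report only what shows in the picture. A call takes as long as a camera call. They do not tell look-alikes from the thing itself.
- nets.find_in(camera, thing): "box" ([left, top, width, height] in pixels, round what is visible of it).
- nets.tip_of(camera, thing): "centre" ([row, column] in pixels: a listed point, or the origin of a listed thing).
The state is a dict: "time": time; "q": joint angles; "joint_velocities": joint speeds; "joint_efforts": joint torques, N m; "ee_pos": TCP position; "tcp_rot": TCP orientation; "contact_force": force on the tool from outside, world axes, zero at the start; "moment": the same for the moment, N m; "width": finger opening in m; "finger_force": force on a finger pad.
Only numpy, scipy, OpenCV 4.12 (cv2) and the standard library are available. Lean on these libraries where they do the work, as an engineer would, in place of code of your own. Each camera call takes 0.05 s, during which the arm holds its last target. There are 200 camera calls.

## Working session

There is one attempt and no reset: what is moved stays moved. The work goes in short steps, Python scripts to look and compute and a shell command to move; the robot and the scene stay as the last step left them, time stands still between calls to the robot, and variables do not carry over. Pictures are saved under pics/ and viewed, at most 10 in all, crops included, and the job is handed in when it is done.

```bash
ls; mkdir -p pics
python3 - <<'E'
from rig import bot,vision,nets
import cv2,numpy as np
o=bot.get_obs();print(o)
for c in ["scene","top"]:
    im=vision.capture(c);cv2.imwrite(f"pics/{c}0.png",cv2.cvtColor(im,cv2.COLOR_RGB2BGR))
    for t in ["board","jig","pad"]:
        print(c,t,[(np.round(d["box"]).tolist(),round(d["p"],2)) for d in nets.find_in(c,t)][:4])
    for t in ["heat_sink","board_hook","board_tail","lip_edge","stop_face","ledge_edge","jig","pad","board"]:
        print(c,t,[(np.round(d["centre"],1).tolist(),round(d["p"],2)) for d in nets.tip_of(c,t)][:4])
    k=vision.get_calibration(c);print(k["K"].tolist(),np.round(k["T"],4).tolist())
a=cv2.imread("pics/scene0.png");b=cv2.imread("pics/top0.png")
cv2.imwrite("pics/both.png",cv2.resize(np.hstack([a,b]),(800,300)))
E
```

```text
pics
{'time': 0.0, 'q': array([-1.29811719e+00,  3.59523956e-01,  1.51147380e+00,  5.10774638e-06,
        1.27247365e+00, -1.15084375e-01]), 'joint_velocities': array([ 4.74683321e-04,  1.01608216e-03, -6.75784433e-05,  1.70188671e-03,
        8.11028342e-04,  3.09876417e-04]), 'joint_efforts': array([ 1.47724506e-03, -5.27614081e+01, -2.78618914e+01,  3.36670710e-04,
        1.33322080e-02, -1.12454924e-05]), 'ee_pos': array([ 0.22668631, -0.55477948,  0.23042655]), 'tcp_rot': array([ 9.81263447e-01,  1.92668539e-01, -7.15109843e-05, -9.36653095e-04]), 'contact_force': array([-0.88548529,  0.1924587 ,  0.25751872]), 'moment': array([ 0.01375099,  0.04272577, -0.01757449]), 'finger_force': 0.0, 'width': 0.08519651629158323}
scene board [([180.0, 158.0, 38.0, 43.0], 0.92), ([184.0, 98.0, 65.0, 50.0], 0.59), ([282.0, 181.0, 70.0, 78.0], 0.35)]
scene jig [([285.0, 177.0, 63.0, 83.0], 0.91), ([185.0, 160.0, 34.0, 40.0], 0.43)]
scene pad [([176.0, 156.0, 52.0, 54.0], 0.62), ([282.0, 178.0, 68.0, 82.0], 0.55)]
scene heat_sink [([111.5, 220.0], 0.92), ([172.4, 195.2], 0.63), ([200.3, 322.7
[... 989 characters left out ...]
([288.7, 356.2], 0.73)]
top board_hook [([217.6, 341.8], 0.89), ([272.1, 318.6], 0.79)]
top board_tail [([294.4, 379.4], 0.96), ([173.0, 321.8], 0.72), ([196.9, 332.4], 0.62), ([169.0, 194.3], 0.25)]
top lip_edge [([215.1, 197.6], 0.89)]
top stop_face [([168.2, 198.3], 0.69)]
top ledge_edge [([207.0, 201.6], 0.7)]
top jig [([195.0, 199.4], 0.84)]
top pad [([194.1, 323.5], 0.8)]
top board [([283.7, 350.7], 0.82), ([198.3, 333.9], 0.79), ([206.6, 254.4], 0.48)]
[[369.2918594097041, 0.0, 251.23949949142207], [0.0, 369.2918594097041, 186.7740114745232], [0.0, 0.0, 1.0]] [[0.0029, -0.9924, 0.1232, 0.4055], [-1.0, -0.0024, 0.0042, 0.0082], [-0.0039, -0.1232, -0.9924, 1.0931], [0.0, 0.0, 0.0, 1.0]]
```

View pics/both.png

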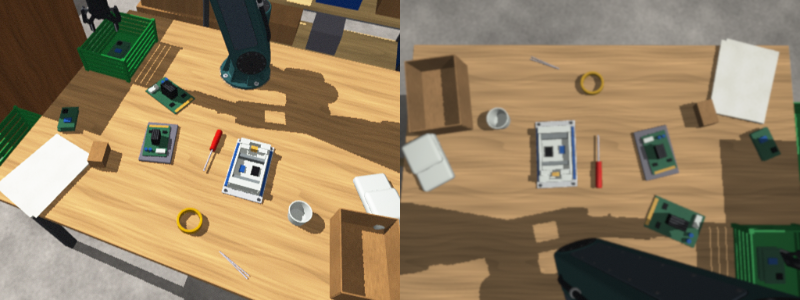

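```bash
cat > h.py <<'E'
from rig import bot,vision,nets
import cv2,numpy as np
from scipy.spatial.transform import Rotation as R
def ray(c,rc,z,cal=None):
    k=cal or vision.get_calibration(c);T=np.array(k["T"]);d=T[:3,:3]@np.linalg.inv(k["K"])@[rc[1],rc[0],1]
    return T[:3,3]+d*(z-T[2,3])/d[2]
def proj(c,p,cal=None):
    k=cal or vision.get_calibration(c);T=np.array(k["T"]);q=np.array(k["K"])@(T[:3,:3].T@(np.array(p)-T[:3,3]));return q[:2]/q[2]
E
python3 - <<'E'
from h import *
for n,rc,z in [("hs",(192.7,339.2),.057),("hook",(217.6,341.8),.012),("tail",(173,321.8),.012),("tail?",(196.9,332.4),.012),("lip",(215.1,197.6),.041),("stop",(168.2,198.3),.048),("ledge",(207,201.6),.034),("jig",(195,199.4),0),("pad",(194.1,323.5),0),("hsB",(288.7,356.2),.045),("hookB",(272.1,318.6),0),("tailB",(294.4,379.4),0)]:
    print("top",n,np.round(ray("top",rc,z),4))
for n,rc,z in [("hs",(172.4,195.2),.057),("hook",(159.2,201.3),.012),("tail",(201.9,198.3),.012),("lip",(191.9,325.8),.041),("stop",(234.9,312.3),.048),("ledge",(201.5,320.7),.034),("jig",(217.5,314.7),0),("pad",(181.7,202.3),0),("hsB",(111.5,220),.045),("hookB",(137.9,235),0),("tailB",(109.8,195.9),0)]:
    print("scene",n,np.round(ray("scene",rc,z),4))
a=cv2.imread("pics/top0.png")[140:330,150:400]
cv2.imwrite("pics/crop1.png",cv2.resize(a,None,fx=3.1,fy=3.1,interpolation=cv2.INTER_CUBIC))
E
```

```text
top hs [ 0.5179 -0.2353  0.057 ]
top hook [ 0.4497 -0.2516  0.012 ]
top tail [ 0.5813 -0.196   0.012 ]
top tail? [ 0.5103 -0.2256  0.012 ]
top lip [0.4545 0.1651 0.041 ]
top stop [0.5886 0.1649 0.048 ]
top ledge [0.4781 0.1552 0.034 ]
top jig [0.5161 0.1671 0.    ]
top pad [ 0.5197 -0.202   0.    ]
top hsB [ 0.2526 -0.278   0.045 ]
top hookB [ 0.2925 -0.183   0.    ]
top tailB [ 0.2303 -0.3565  0.    ]
scene hs [ 0.5245 -0.2271  0.057 ]
scene hook [ 0.4421 -0.251   0.012 ]
scene tail [ 0.5948 -0.1901  0.012 ]
scene lip [0.4438 0.1673 0.041 ]
scene stop [0.6009 0.1712 0.048 ]
scene ledge [0.4775 0.1618 0.034 ]
scene jig [0.5168 0.1584 0.    ]
scene pad [ 0.5153 -0.215   0.    ]
scene hsB [ 0.2534 -0.2632  0.045 ]
scene hookB [ 0.3106 -0.1865  0.    ]
scene tailB [ 0.2372 -0.3693  0.    ]
```

View pics/crop1.png

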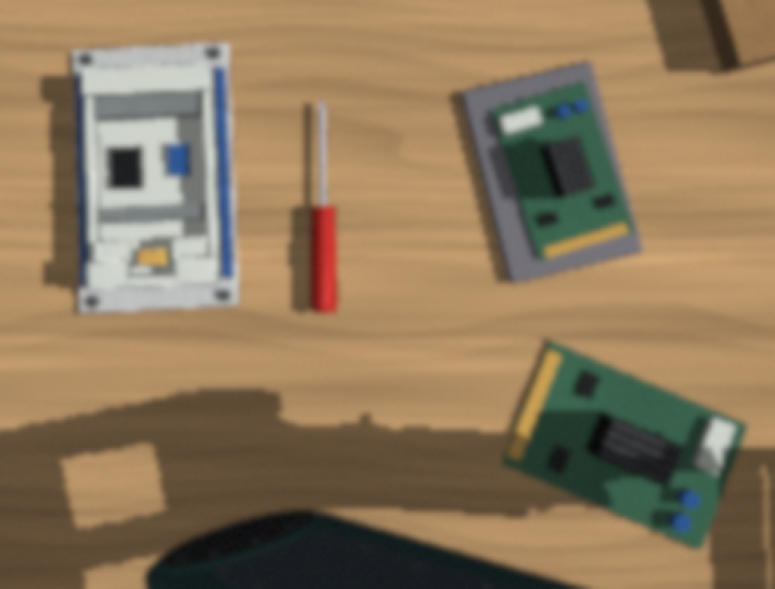

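Boards in view in the top image: one on the grey pad at (337,197), a larger one bare on the table at (352,284), one right of the carton at (about 490,185), and one in the green crate. The one on the grey pad, at about 150 mm with its gold stripe facing the robot, fits the description, and the enlarged crop confirms it. The housing is at (200,195), with its lips at the bottom.

```bash
python3 -m creep '[0,0,0,45,-21,0,85, 0,0,0,45,-21,0,85, 0,0,0,45,-21,0,85, 0,0,0,45,-21,0,85, 0,0,0,45,-21,0,85, 0,0,0,45,-21,0,85, 0,0,0,45,-21,0,85, 0,0,0,30,-15,0,85]' 60
cat > look.py <<'E'
from h import *
import sys
def look(name,pts,show=None):
    vision_o=bot.get_obs();cal=vision.get_calibration("wrist");im=vision.capture("wrist")
    if show: cv2.imwrite(show,cv2.cvtColor(im,cv2.COLOR_RGB2BGR))
    print(np.round(vision_o["ee_pos"],4),R.from_quat(vision_o["tcp_rot"]).as_matrix()[:2,0],np.round(vision_o["contact_force"],1))
    for t,z in pts:
        for d in nets.tip_of("wrist",t)[:2]:
            print(t,np.round(d["centre"],1),round(d["p"],2),np.round(ray("wrist",d["centre"],z,cal),4))
    return im,cal
E
python3 - <<'E'
from look import *
look("b",[("heat_sink",.057),("board_hook",.012),("board_tail",.012),("board",.012),("pad",0)],"pics/w1.png")
E
```

```text
time: 2.1
ee_pos: [0.4869, -0.2725, 0.2315]
tcp_rot: [0.981, 0.193, 0.0, -0.0]
contact_force: [0.3, -0.8, 0.9]
width: 0.0849
finger_force: 0.0
[ 0.4869 -0.2725  0.2315] [0.92517688 0.37953491] [ 0.3 -0.8  0.9]
heat_sink [136.9 225.4] 0.59 [ 0.5133 -0.2197  0.057 ]
heat_sink [319.  201.7] 0.57 [ 0.262  -0.2761  0.057 ]
board_hook [252.4 157.6] 0.9 [ 0.3105 -0.1823  0.012 ]
board_hook [181.8 225.6] 0.66 [ 0.4501 -0.2376  0.012 ]
board_tail [325. 249.] 0.92 [ 0.2369 -0.3563  0.012 ]
board_tail [ 65. 232.] 0.71 [ 0.5875 -0.1953  0.012 ]
board [128.5 231.6] 0.92 [ 0.5188 -0.2205  0.012 ]
board [290.2 208. ] 0.61 [ 0.2757 -0.2725  0.012 ]
```

View pics/w1.png

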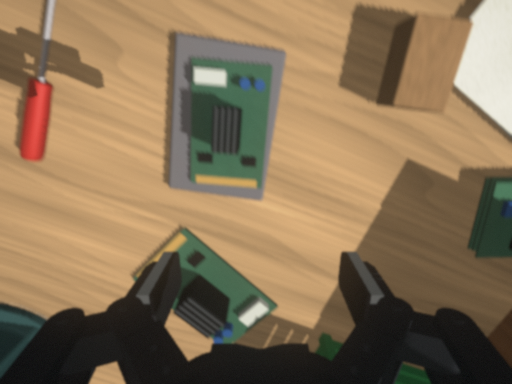

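The wrist view shows the board on the grey pad, with its heat sink at (226,130) and its gold stripe at (226,181). The big board lies at (210,290). I'll refine the pose by segmentation.

```bash
cat > seg.py <<'E'
from h import *
def seg(im,cal,roi,z=.017):
    r0,r1,c0,c1=roi
    hsv=cv2.cvtColor(im,cv2.COLOR_RGB2HSV)
    m=(((hsv[...,0]>50)&(hsv[...,0]<95)&(hsv[...,1]>90))).astype(np.uint8)
    g=np.zeros_like(m);g[r0:r1,c0:c1]=m[r0:r1,c0:c1]
    # gold stripe as well
    y=((hsv[...,0]>18)&(hsv[...,0]<30)&(hsv[...,1]>130)&(hsv[...,2]>150));g[r0:r1,c0:c1]|=y[r0:r1,c0:c1].astype(np.uint8)
    g=cv2.morphologyEx(g,cv2.MORPH_CLOSE,np.ones((9,9)))
    n,l,s,_=cv2.connectedComponentsWithStats(g);k=1+np.argmax(s[1:,4]);g=(l==k).astype(np.uint8)
    c=max(cv2.findContours(g,cv2.RETR_EXTERNAL,cv2.CHAIN_APPROX_NONE)[0],key=cv2.contourArea)[:,0]
    w=np.array([ray("wrist",(p[1],p[0]),z,cal)[:2] for p in c])
    r=cv2.minAreaRect((w*1000).astype(np.float32));print(s[k],"centre",np.round(r[0],1),"size",np.round(r[1],1),"ang",round(r[2],2))
    return cv2.boxPoints(r)
E
python3 - <<'E'
from seg import *
cal=vision.get_calibration("wrist");im=cv2.cvtColor(cv2.imread("pics/w1.png"),cv2.COLOR_BGR2RGB)
print(seg(im,cal,(45,196,175,285)))
T=np.array(cal["T"]);o=bot.get_obs();Rt=R.from_quat(o["tcp_rot"]).as_matrix();print("cam in tool",np.round(Rt.T@(T[:3,3]-o["ee_pos"]),4),"camz",np.round(Rt.T@T[:3,2],3))
E
```

```text
[197 177  59   9 237] centre [ 450.4 -241.1] size [ 5.6 76.8] ang 17.32
[[ 436.30722 -205.25023]
 [ 459.1805  -278.60577]
 [ 464.55862 -276.92877]
 [ 441.68533 -203.57324]]
cam in tool [ 0.0849 -0.0006 -0.1433] camz [-0.327  0.     0.945]
```

Run:
```python
import re
s=open("seg.py").read().replace("(hsv[...,1]>90)","(hsv[...,1]>80)&(hsv[...,2]<170)")
s=s.replace("hsv[...,0]>50","hsv[...,0]>40");open("seg.py","w").write(s)
from seg import *
cal=vision.get_calibration("wrist");im=cv2.cvtColor(cv2.imread("pics/w1.png"),cv2.COLOR_BGR2RGB)
h=cv2.cvtColor(im,cv2.COLOR_RGB2HSV);print(h[90,205],h[120,260],h[170,230],h[150,205])
print(seg(im,cal,(45,196,175,285)))
```

```text
[ 69  78 104] [ 69  81 110] [ 66  76 111] [ 68  80 102]
[ 206   81   59   72 1659] centre [ 542.5 -234.7] size [92.2 61.4] ang 50.66
[[ 489.5064  -250.85345]
 [ 536.9819  -289.76755]
 [ 595.4003  -218.49667]
 [ 547.92487 -179.58258]]
```

```bash
sed -i 's/hsv\[...,1\]>80/hsv[...,1]>50/; s/MORPH_CLOSE,np.ones((9,9))/MORPH_CLOSE,np.ones((15,15))/' seg.py
python3 - <<'E'
from seg import *
cal=vision.get_calibration("wrist");im=cv2.cvtColor(cv2.imread("pics/w1.png"),cv2.COLOR_BGR2RGB)
print(seg(im,cal,(45,196,175,285)))
E
```

```text
[ 191   59   80  128 7045] centre [ 517.2 -219.8] size [146.6  92.3] ang 17.06
[[ 433.61487 -197.21039]
 [ 460.6991  -285.47287]
 [ 600.8191  -242.47568]
 [ 573.73486 -154.2132 ]]
```

```bash
python3 -m creep '[0,0,5.2,0,0,0,85, 0,0,0,22,-21,0,85, 0,0,0,22,-20,0,85, 0,0,0,0,0,40,85, 0,0,0,0,0,40,85, 0,0,0,0,0,40,85, 0,0,0,0,0,30,85, 0,0,0,0,0,0,85]'
python3 - <<'E'
from look import *
from seg import seg
im,cal=look("b",[("heat_sink",.057),("board_hook",.012),("board_tail",.012)],"pics/w2.png")
E
```

```text
time: 3.2
ee_pos: [0.5112, -0.2225, 0.0776]
tcp_rot: [0.989, 0.147, -0.003, -0.003]
contact_force: [-1.0, -0.2, 0.1]
width: 0.0848
finger_force: 0.0
[ 0.5112 -0.2225  0.0776] [0.95680302 0.29067843] [-1.  -0.2  0.1]
heat_sink [228.6 257.4] 0.83 [ 0.5159 -0.2189  0.057 ]
board_hook [280.6 259.6] 0.63 [ 0.4466 -0.2413  0.012 ]
board_tail [104.2 256.8] 0.96 [ 0.5875 -0.1962  0.012 ]
```

View pics/w2.png

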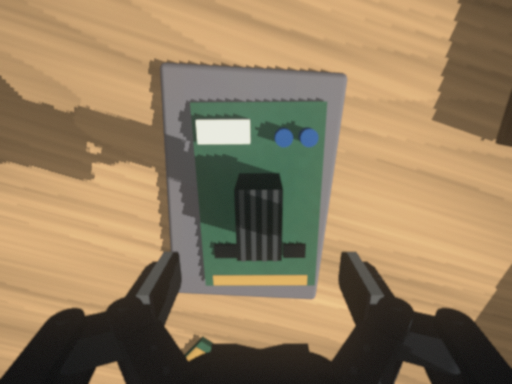

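The wrist view shows the board square to the fingers: heat sink (258,215), gold stripe (260,281), finger tips at (165,265) and (352,265).

Run:
```python
from seg import *
o=bot.get_obs();M=R.from_quat(o["tcp_rot"]).as_matrix();print(o["time"],np.round(o["ee_pos"],4),M.round(4).tolist())
im=cv2.cvtColor(cv2.imread("pics/w2.png"),cv2.COLOR_BGR2RGB)
print(seg(im,vision.get_calibration("wrist"),(80,295,185,335)))
d=np.array([.517,-.2195,.024])-o["ee_pos"];print("tool shift",np.round(M.T@d*1000,1))
```

```text
3.4 [ 0.5162 -0.2244  0.0831] [[0.9565, 0.2917, 0.0027], [0.2917, -0.9565, -0.0016], [0.0021, 0.0023, -1.0]]
[  190   102   137   183 17468] centre [ 521.7 -221.5] size [153.5  96.7] ang 17.36
[[ 434.02252 -198.30518]
 [ 462.8613  -290.56732]
 [ 609.32526 -244.78644]
 [ 580.48645 -152.52429]]
tool shift [ 2.1 -4.5 59.1]
```

```bash
python3 -m creep '[0,0,0.3,1.5,-4.5,0,85, 0,0,0,0,0,20,85, 0,0,0,0,0,20,85, 0,0,0,0,0,18,85, 0,0,0,0,0,0,85, 0,0,0,0,0,0,85, 0,0,0,0,0,0,85]'; python3 -c "
from h import *
o=bot.get_obs();M=R.from_quat(o['tcp_rot']).as_matrix();print(o['ee_pos'],M[:,0],np.round(M.T@(np.array([.517,-.2195,.024])-o['ee_pos'])*1000,1),o['contact_force'])"
```

```text
time: 4.1
ee_pos: [0.5163, -0.2186, 0.0247]
tcp_rot: [0.989, 0.145, 0.001, 0.001]
contact_force: [-0.3, -0.4, 0.4]
width: 0.0847
finger_force: 0.0
[ 0.5162533  -0.21859059  0.02474481] [0.95769297 0.28778686 0.00170149] [0.5 1.1 0.7] [-0.30772457 -0.41146514  0.35712317]
```

```bash
python3 -m creep '[0,0,0.3,0.5,0.5,0,24, 0,0,0,0,0,0,24, 0,0,0,0,0,0,24, 0,0,0,0,0,0,24, 0,0,0,0,0,0,24, 0,0,0,0,0,0,24, 0,0,0,0,0,0,24, 0,0,0,0,0,0,24]' 70
```

```text
time: 4.9
ee_pos: [0.5163, -0.2189, 0.0238]
tcp_rot: [0.99, 0.143, 0.0, 0.0]
contact_force: [-0.7, 1.1, 5.5]
width: 0.029
finger_force: 70.3
```

```bash
python3 -m creep '[0,0,0,0,0,0,24, 0,0,0,0,0,0,24, 0,0,0,0,0,0,24, 0,0,0,0,0,0,24]'
```

```text
time: 5.3
ee_pos: [0.5163, -0.2189, 0.0238]
tcp_rot: [0.99, 0.143, 0.0, 0.0]
contact_force: [0.4, 0.3, 5.3]
width: 0.0292
finger_force: 70.3
```

```bash
python3 -m creep '[0,0,0,0,0,-8,24, 0,0,0,0,0,-20,24, 0,0,0,0,0,-40,24, 0,0,0,0,0,-45,24, 0,0,0,0,0,-45,24, 0,0,0,0,0,-45,24, 0,0,0,0,0,-45,24, 0,0,0,0,0,-15,24]'; python3 -m creep '[0,0,5.4,-5,-30,0,24, 0,0,5.4,-5,-45,0,24, 0,0,5.4,-5,-45,0,24, 0,0,0,-5,-45,0,24, 0,0,0,0,-40,0,24, 0,0,0,0,0,0,24,0,0,0,0,0,0,24, 0,0,0,0,0,0,24]'
python3 - <<'E'
from look import *
im,cal=look("b",[("jig",0),("lip_edge",.041),("stop_face",.048),("ledge_edge",.034),("contact",.03)],"pics/w3.png")
E
```

```text
time: 6.1
ee_pos: [0.5174, -0.2193, 0.2916]
tcp_rot: [0.99, 0.143, 0.003, 0.002]
contact_force: [1.2, -0.4, -2.5]
width: 0.0286
finger_force: 69.5
time: 6.9
ee_pos: [0.4742, -0.0193, 0.2862]
tcp_rot: [1.0, 0.002, -0.0, 0.0]
contact_force: [0.1, 0.0, -2.6]
width: 0.0289
finger_force: 70.0
[ 0.4742 -0.0193  0.2862] [0.99999311 0.00368622] [ 0.1  0.  -2.6]
jig [129.7 135. ] 0.94 [0.5135 0.1681 0.    ]
lip_edge [178.9 128.7] 0.96 [0.4486 0.169  0.041 ]
lip_edge [116.  256.3] 0.21 [ 0.5366 -0.0141  0.041 ]
stop_face [ 72.5 106.3] 0.62 [0.5884 0.1732 0.048 ]
stop_face [335.1 259.2] 0.45 [ 0.1699 -0.0196  0.048 ]
ledge_edge [159.6 132.2] 0.8 [0.4753 0.1632 0.034 ]Traceback (most recent call last):
  File "<stdin>", line 2, in <module>
  File "look.py", line 8, in look
    for d in nets.tip_of("wrist",t)[:2]:
             ~~~~~~~~~~~^^^^^^^^^^^
ValueError: it knows: board, board_hook, board_tail, carton, heat_sink, jig, ledge_edge, lip_edge, pad, screwdriver, stop_face, tape, tub
```

View pics/w3.png

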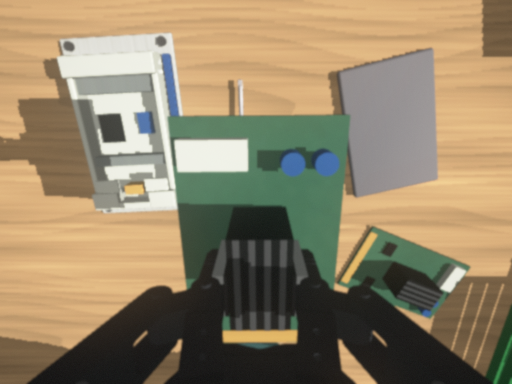

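The wrist view shows the board held squarely; the housing is upper left, with its lips at about (130,183), contact at (133,188) and stop wall at (110,65). I'll enlarge it to get the jig pose.

Run:
```python
from h import *
cal=vision.get_calibration("wrist");o=bot.get_obs();print(np.round(o["ee_pos"],4),cal["K"][0][0])
M=R.from_quat(o["tcp_rot"]).as_matrix()
for n,rc in [("tailL",(116,169)),("tailR",(115,350)),("goldL",(337,223)),("goldR",(337,297))]:
    print(n,np.round(M.T@(ray("wrist",rc,o["ee_pos"][2]-.0068,cal)-o["ee_pos"])*1000,1))
a=cv2.imread("pics/w3.png")[25:222,30:190].copy()
a=cv2.resize(a,None,fx=3,fy=3,interpolation=cv2.INTER_CUBIC)
yaw=0.0;c=np.array([.515,.167])
def P(x,y,z):
    s,q=np.sin(yaw),np.cos(yaw);p=proj("wrist",[c[0]+q*x-s*y,c[1]+s*x+q*y,z],cal);return ((p-[30,25])*3+1).astype(int)
for pts,col in [([(126,75,.008),(126,-75,.008),(-126,-75,.008),(-126,75,.008)],(0,0,255)),([(76,51,.048),(76,-51,.048)],(255,0,255)),([(-60,51,.047),(-60,19,.047)],(0,255,0)),([(-60,-51,.047),(-60,-19,.047)],(0,255,0)),([(-42,51,.034),(-42,-51,.034)],(255,255,0)),([(76,51,.04),(-78,51,.04)],(0,255,255)),([(76,-51,.04),(-78,-51,.04)],(0,255,255))]:
    q=np.array([P(x/1000,y/1000,z) for x,y,z in pts]);cv2.polylines(a,[q.reshape(-1,1,2)],len(pts)>2,col,1)
cv2.imwrite("pics/c3.png",a)
```

```text
[ 0.4744 -0.0196  0.2862] 280.60696012847103
tailL [ 76.  -47.4   6.8]
tailR [76.7 45.8  6.8]
goldL [-70.  -25.6   6.8]
goldR [-69.9  25.2   6.8]
```

View pics/c3.png

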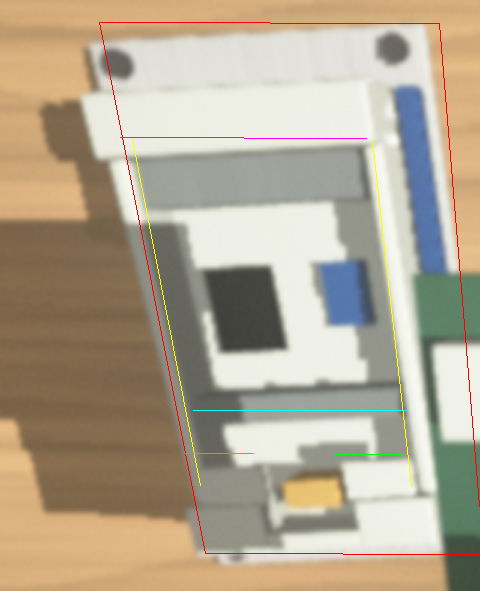

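Board grasp is good: its origin is about +1.3 mm in tool x and −0.8 mm in tool y. The overlay shows the jig yawed about +3° and a few mm nearer than assumed, so I'll fit it.

```bash
cat > fit.py <<'E'
from h import *
from scipy.optimize import least_squares
def fit(cal,obs,off,sc,x0=(.512,.167,.05,0.)):
    # obs: (u,v,x,y,z,housing?) with None for a free coordinate
    T=np.array(cal["T"])
    def res(p):
        r=[]
        for u,v,x,y,z,h in obs:
            w=ray("wrist",((v/sc)+off[1],(u/sc)+off[0]),z/1000,cal)[:2]-p[:2]
            q,s=np.cos(p[2]),np.sin(p[2]);l=np.array([q*w[0]+s*w[1],-s*w[0]+q*w[1]])*1000
            if x is not None:r.append(l[0]-x-h*p[3])
            if y is not None:r.append(l[1]-y)
        return np.array(r+[p[3]*.2])
    s=least_squares(res,x0,x_scale=[.01,.01,.01,1]);print("jig",np.round(s.x[:2],4),"yaw deg",round(np.degrees(s.x[2]),2),"off",round(s.x[3],1),"res",np.round(s.fun,1))
E
python3 - <<'E'
from fit import *
cal=vision.get_calibration("wrist")
fit(cal,[(88,45,126,75,8,0),(428,25,126,-75,8,0),(230,563,-126,None,8,0),(437,548,-126,None,8,0),
(120,157,76,None,48,1),(360,144,76,None,48,1),(390,413,-42,None,34,1),(250,421,-42,None,34,1),(364,160,None,-51,40,1),(403,400,None,-51,40,1),(350,461,-60,None,47,1),(430,460,-60,None,47,1)],(29.67,24.67),3)
E
```

```text
jig [0.5123 0.1675] yaw deg 2.94 off -1.8 res [-2.2  0.4 -1.7 -1.7  0.3  3.7 -0.4 -0.2  1.3  0.6  0.7  0.6 -0.  -1.3
 -0.4]
```

```bash
cat > plan.py <<'E'
from h import *
import sys
J=np.array([.5123,.1675,0.]);YAW=np.radians(2.94)
Z=R.from_euler("z",YAW).as_matrix();TB=np.array([-1.3,-.8,11.8])/1000   # tool origin in board
def target(th,hx,hz,y=0.):
    B=Z@R.from_euler("y",-th,degrees=True).as_matrix()
    org=J+Z@np.array([hx,y,hz])/1000+B@np.array([.075,0,0])
    return org+B@TB,B@np.diag([1,-1,-1.])
def state():
    o=bot.get_obs();M=R.from_quat(o["tcp_rot"]).as_matrix();B=M@np.diag([1,-1,-1.])
    h=Z.T@(o["ee_pos"]-B@TB+B@np.array([-.075,0,0])-J)*1000
    t=Z.T@(o["ee_pos"]-B@TB+B@np.array([.075,0,0])-J)*1000
    e=R.from_matrix(Z.T@B).as_euler("zyx",degrees=True)
    print("t",round(o["time"],2),"hook",np.round(h,1),"tail",np.round(t,1),"yaw/tilt/roll",np.round([e[0],-e[1],e[2]],2),"F jig",np.round(Z.T@o["contact_force"],1),"M",np.round(Z.T@o["moment"],2),"w",round(o["width"]*1000,1),o["finger_force"].round(0));return o,M
def go(th,hx,hz,y=0.):
    o,M=state();p,Rt=target(th,hx,hz,y)
    print("turn",np.round(np.degrees(R.from_matrix(M.T@Rt).as_rotvec()),2),"shift after turn",np.round(Rt.T@(p-o["ee_pos"])*1000,1))
if __name__=="__main__":
    a=[float(x) for x in sys.argv[1:]]
    go(*a) if a else state()
E
python3 -m creep '[0,0,-2.7,0,0,0,24, 0,5,0,0,0,0,24, 0,5,0,0,0,0,24, 0,5,0,0,0,0,24, 0,0,0,0,0,0,24, 0,0,0,0,0,0,24,0,0,0,0,0,0,24]'; python3 plan.py 15 -20 75
```

```text
time: 7.85
ee_pos: [0.4754, -0.0191, 0.2868]
tcp_rot: [0.991, 0.025, 0.13, -0.003]
contact_force: [0.0, -0.1, -1.4]
width: 0.029
finger_force: 70.1Traceback (most recent call last):
  File "plan.py", line 20, in <module>
    go(*a) if a else state()
    ~~^^^^
  File "plan.py", line 16, in go
    o,M=state();p,Rt=target(th,hx,hz,y)
        ~~~~~^^
  File "plan.py", line 14, in state
    print("t",round(o["time"],2),"hook",np.round(h,1),"tail",np.round(t,1),"yaw/tilt/roll",np.round([e[0],-e[1],e[2]],2),"F jig",np.round(Z.T@o["contact_force"],1),"M",np.round(Z.T@o["moment"],2),"w",round(o["width"]*1000,1),o["finger_force"].round(0));return o,M
                                                                                                                                                                                                                                 ^^^^^^^^^^^^^^^^^^^^^^^
AttributeError: 'float' object has no attribute 'round'
```

```bash
sed -i 's/o\["finger_force"\].round(0)/round(o["finger_force"])/' plan.py; python3 plan.py 15 -20 75
```

```text
t 7.85 hook [-114.6 -183.7  256.4] tail [  30.3 -183.8  295.2] yaw/tilt/roll [-0.05 14.98 -0.03] F jig [-0.  -0.1 -1.4] M [ 0.    0.2  -0.03] w 29.0 70
turn [ 0.03  0.02 -0.04] shift after turn [  44.4 -183.7  199.7]
```

```bash
python3 -m creep '[0,0,0,11,-46,0,24, 0,0,0,11,-46,0,24, 0,0,0,11,-46,0,24, 0,0,0,11,-46,0,24, 0,0,0,0,0,48,24, 0,0,0,0,0,48,24, 0,0,0,0,0,48,24, 0,0,0,0,0,35,24]'; python3 -m creep '[0,0,0,0,0,15,24, 0,0,0,0,0,0,24, 0,0,0,0,0,0,24, 0,0,0,0,0,0,24]';python3 plan.py 15 -30 40.5;  python3 - <<'E'
from look import *
look("b",[("stop_face",.048)],"pics/w4.png")
E
```

```text
time: 8.65
ee_pos: [0.5543, 0.1703, 0.1216]
tcp_rot: [0.991, 0.026, 0.129, -0.003]
contact_force: [0.4, -0.1, -2.5]
width: 0.0293
finger_force: 70.4
time: 9.05
ee_pos: [0.5588, 0.1703, 0.1116]
tcp_rot: [0.991, 0.025, 0.131, -0.004]
contact_force: [-0.0, -0.4, -3.3]
width: 0.0292
finger_force: 70.3
t 9.05 hook [-21.5   1.2  81. ] tail [123.4   1.2 120.1] yaw/tilt/roll [-1.000e-02  1.512e+01  2.000e-02] F jig [-0.  -0.4 -3.3] M [-0.03  0.24 -0.08] w 29.2 70
turn [-0.02 -0.12 -0.02] shift after turn [-18.7   1.2  37. ]
[0.5588 0.1703 0.1116] [0.96413754 0.04925179] [-0.  -0.4 -3.3]
```

View pics/w4.png

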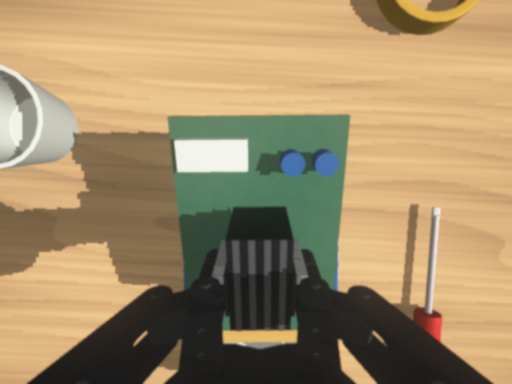

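```bash
python3 -m creep '[0,0,0,-10,1.2,10,24, 0,0,0,-8.7,0,10,24, 0,0,0,0,0,8,24, 0,0,0,0,0,5,24, 0,0,0,0,0,4,24, 0,0,0,0,0,0,24,0,0,0,0,0,0,24]';python3 plan.py 15 -54 34.1;  python3 - <<'E'
from h import *
im=vision.capture("scene");k=vision.get_calibration("scene")
J=np.array([.5123,.1675]);c=proj("scene",[.5123,.1675,.04]).astype(int);print(c)
a=cv2.cvtColor(im,cv2.COLOR_RGB2BGR)[c[1]-70:c[1]+50,c[0]-70:c[0]+70]
cv2.imwrite("pics/s4.png",cv2.resize(a,None,fx=5,fy=5,interpolation=cv2.INTER_CUBIC))
E
```

```text
time: 9.85
ee_pos: [0.5497, 0.1683, 0.07]
tcp_rot: [0.991, 0.025, 0.131, -0.003]
contact_force: [-0.3, 0.9, -2.7]
width: 0.0291
finger_force: 70.3
t 9.85 hook [-30.7  -0.3  39.5] tail [114.1  -0.3  78.4] yaw/tilt/roll [-0.02 15.04  0.  ] F jig [-0.3  0.9 -2.7] M [-0.    0.27  0.01] w 29.1 70
turn [-0.   -0.04 -0.02] shift after turn [-23.9  -0.3  -0.7]
[319 210]
```

View pics/s4.png

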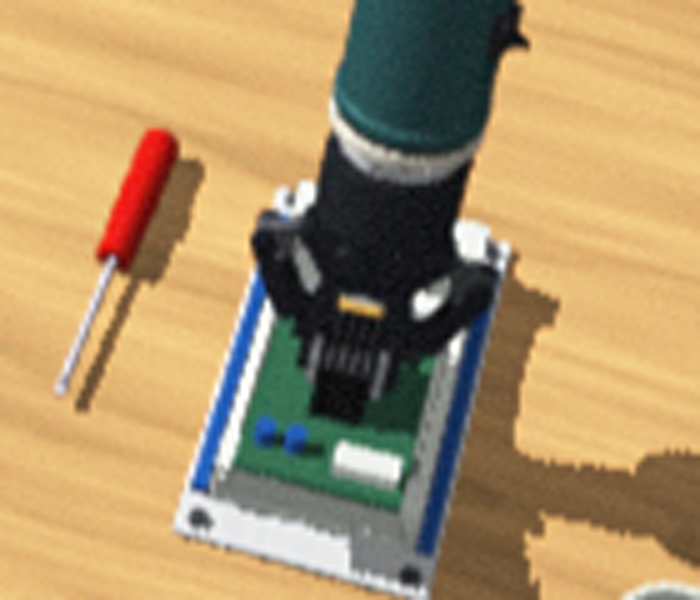

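The scene view shows the board over the housing, centred between the side walls, with the tape and tub clear. Next I'll slide in along the board's plane.

```bash
python3 -m creep '[0,0,0,-6,0,-0.5,24, 0,0,0,-6,0,0,24, 0,0,0,-6,0,0,24, 0,0,0,-5,0,0,24, 0,0,0,0,0,0,24, 0,0,0,0,0,0,24]';python3 plan.py
```

```text
time: 10.5
ee_pos: [0.5267, 0.1671, 0.0643]
tcp_rot: [0.991, 0.025, 0.131, -0.003]
contact_force: [-0.1, -0.6, -2.6]
width: 0.0289
finger_force: 70.3
t 10.5 hook [-53.7  -0.3  33.8] tail [91.2 -0.3 72.7] yaw/tilt/roll [-1.000e-02  1.501e+01  0.000e+00] F jig [-0.1 -0.5 -2.6] M [0.01 0.21 0.  ] w 28.9 70
```

```bash
python3 -m creep '[0,0,0,-3,0,0,24, 0,0,0,-3,0,0,24, 0,0,0,-3,0,0,24, 0,0,0,-2,0,0,24, 0,0,0,0,0,0,24, 0,0,0,0,0,0,24]';python3 plan.py
```

```text
time: 11.1
ee_pos: [0.5162, 0.1666, 0.0614]
tcp_rot: [0.991, 0.025, 0.131, -0.003]
contact_force: [-0.7, 0.2, -1.7]
width: 0.0288
finger_force: 70.3
t 11.1 hook [-64.3  -0.3  31. ] tail [80.6 -0.4 69.8] yaw/tilt/roll [-0.02 15.    0.  ] F jig [-0.7  0.2 -1.7] M [ 0.03  0.21 -0.03] w 28.8 70
```

```bash
python3 -m creep '[0,0,0,-2,0,0,24, 0,0,0,-1.5,0,0,24, 0,0,0,-1.5,0,0,24, 0,0,0,0,0,0,24, 0,0,0,0,0,0,24]';python3 plan.py; python3 -m creep '[0,0,0,-2,0,0,24, 0,0,0,0,0,0,24, 0,0,0,0,0,0,24]';python3 plan.py
```

```text
time: 11.6
ee_pos: [0.5114, 0.1663, 0.0601]
tcp_rot: [0.991, 0.025, 0.13, -0.003]
contact_force: [-0.3, -0.8, -2.4]
width: 0.0289
finger_force: 70.3
t 11.6 hook [-69.1  -0.3  29.7] tail [75.8 -0.4 68.5] yaw/tilt/roll [-0.02 15.    0.  ] F jig [-0.4 -0.8 -2.4] M [-0.01  0.21 -0.02] w 28.9 70
time: 11.9
ee_pos: [0.5098, 0.1663, 0.0598]
tcp_rot: [0.991, 0.025, 0.131, -0.003]
contact_force: [1.1, 0.4, -1.8]
width: 0.0292
finger_force: 70.4
t 11.9 hook [-70.7  -0.3  29.3] tail [74.2 -0.3 68.2] yaw/tilt/roll [-2.000e-02  1.504e+01  1.000e-02] F jig [ 1.1  0.4 -1.8] M [ 0.01  0.08 -0.04] w 29.2 70
```

```bash
for i in 1; do python3 -m creep '[0,0,0,-1,0,0,24, 0,0,0,-1,0,0,24, 0,0,0,0,0,0,24, 0,0,0,0,0,0,24]' >/dev/null;python3 plan.py; done; python3 -m creep '[0,0,0,-1,0,0,24, 0,0,0,-1,0,0,24, 0,0,0,0,0,0,24, 0,0,0,0,0,0,24]' >/dev/null;python3 plan.py
```

```text
t 12.3 hook [-71.9  -0.2  29. ] tail [72.9 -0.2 68.1] yaw/tilt/roll [-0.02 15.11  0.02] F jig [ 3.4 -0.1  0.5] M [-0.02 -0.42  0.01] w 29.2 71
t 12.7 hook [-74.3  -0.2  28.3] tail [70.5 -0.2 67.3] yaw/tilt/roll [-0.02 15.06  0.02] F jig [4.4 0.4 0.6] M [ 0.  -0.6  0. ] w 29.2 71
```

```bash
python3 -m creep '[0,0,0,-1,0,0,24, 0,0,0,-1,0,0,24, 0,0,0,0,0,0,24, 0,0,0,0,0,0,24]' >/dev/null;python3 plan.py; python3 -m creep '[0,0,0,-1,0,0,24, 0,0,0,0,0,0,24, 0,0,0,0,0,0,24]' >/dev/null;python3 plan.py
```

```text
t 13.1 hook [-76.   -0.2  27.8] tail [68.8 -0.2 66.9] yaw/tilt/roll [-1.000e-02  1.509e+01  2.000e-02] F jig [5.9 0.8 1. ] M [ 0.02 -0.76  0.02] w 29.0 71
t 13.4 hook [-76.7  -0.1  27.7] tail [68.2 -0.2 66.8] yaw/tilt/roll [-0.02 15.12  0.02] F jig [ 6.2 -0.1  2.1] M [ 0.01 -0.79 -0.01] w 29.1 71
```

```bash
python3 -m creep '[0,0,0,-1,0,0,24, 0,0,0,0,0,0,24, 0,0,0,0,0,0,24]' >/dev/null;python3 plan.py; python3 -m creep '[0,0,0,-0.7,0,0,24, 0,0,0,0,0,0,24, 0,0,0,0,0,0,24]' >/dev/null;python3 plan.py
```

```text
t 13.7 hook [-77.3  -0.1  27.5] tail [67.5 -0.2 66.7] yaw/tilt/roll [-1.000e-02  1.514e+01  3.000e-02] F jig [ 5.9 -0.2  2.1] M [-0.08 -0.87  0.05] w 29.1 71
t 14.0 hook [-77.8  -0.1  27.4] tail [67.  -0.2 66.6] yaw/tilt/roll [-1.000e-02  1.517e+01  3.000e-02] F jig [6.6 0.7 1. ] M [-0.08 -0.93 -0.05] w 29.6 71
```

```bash
python3 -m creep '[0,0,0,-0.8,0,0,24, 0,0,0,0,0,0,24, 0,0,0,0,0,0,24]' >/dev/null;python3 plan.py; python3 -m creep '[0,0,0,-0.8,0,0,24, 0,0,0,0,0,0,24, 0,0,0,0,0,0,24]' >/dev/null;python3 plan.py
```

```text
t 14.3 hook [-78.3  -0.1  27.2] tail [66.4 -0.1 66.5] yaw/tilt/roll [-1.000e-02  1.519e+01  3.000e-02] F jig [ 6.5 -0.5  3. ] M [-0.09 -0.95  0.03] w 29.1 71
t 14.6 hook [-78.9  -0.1  27.1] tail [65.9 -0.1 66.5] yaw/tilt/roll [-0.   15.21  0.04] F jig [6.8 0.2 2.2] M [-0.13 -1.   -0.01] w 29.4 71
```

```bash
python3 -m creep '[0,0,0,-0.8,0,0,24, 0,0,0,0,0,0,24, 0,0,0,0,0,0,24]' >/dev/null;python3 plan.py; python3 -m creep '[0,0,0,-0.8,0,0,24, 0,0,0,0,0,0,24, 0,0,0,0,0,0,24]' >/dev/null;python3 plan.py
```

```text
t 14.9 hook [-79.4  -0.   27. ] tail [65.4 -0.1 66.4] yaw/tilt/roll [-0.   15.24  0.04] F jig [ 6.9 -1.   2.9] M [-0.08 -1.02 -0.05] w 29.2 71
t 15.2 hook [-79.6   0.   26.9] tail [65.1 -0.  66.5] yaw/tilt/roll [ 0.   15.29  0.05] F jig [ 7.7 -0.4  2.7] M [-0.13 -1.22 -0.02] w 28.9 71
```

```bash
python3 plan.py 12.5 -79 28.5;python3 plan.py 10 -79.1 30|tail -1
```

```text
t 15.2 hook [-79.6   0.   26.9] tail [65.1 -0.  66.5] yaw/tilt/roll [ 0.   15.29  0.05] F jig [ 7.7 -0.4  2.7] M [-0.13 -1.22 -0.02] w 28.9 71
turn [-0.05 -2.79 -0.01] shift after turn [1.6 0.  2.2]
turn [-0.05 -5.29 -0.01] shift after turn [2.4 0.  3.8]
```

```bash
python3 -m creep '[0,-0.9,0,0.8,0,0.7,24, 0,-0.9,0,0.4,0,0.7,24, 0,-0.9,0,0.4,0,0.7,24, 0,0,0,0,0,0,24, 0,0,0,0,0,0,24]' >/dev/null;python3 plan.py 10 -79.1 30
```

```text
t 15.7 hook [-80.   -0.   27.7] tail [66.5 -0.1 60.1] yaw/tilt/roll [-0.03 12.46  0.03] F jig [ 8.   0.4 -3.8] M [ 0.03 -1.28 -0.05] w 29.2 70
turn [-0.03 -2.46 -0.04] shift after turn [ 1.9 -0.1  1. ]
```

```bash
python3 -m creep '[0,0,0,1,0,0,24, 0,-0.9,0,0.4,0,0.3,24, 0,-0.9,0,0.4,0,0.4,24, 0,-0.7,0,0.3,0,0.4,24, 0,0,0,0,0,0,24, 0,0,0,0,0,0,24]' >/dev/null;python3 plan.py 7 -79.3 31.6
```

```text
t 16.3 hook [-79.6  -0.2  29.8] tail [68.2 -0.3 55.5] yaw/tilt/roll [-0.03  9.89  0.02] F jig [ 7.1  0.  -5.8] M [ 0.05 -1.35  0.01] w 29.1 70
turn [-0.02 -2.89 -0.03] shift after turn [ 1.2 -0.2  1.9]
```

```bash
python3 -m creep '[0,-0.9,0,0.4,0,0.6,24, 0,-0.9,0,0.4,0,0.6,24, 0,-0.9,0,0.3,0,0.6,24, 0,0,0,0,0,0,24, 0,0,0,0,0,0,24]' >/dev/null;python3 plan.py 4.5 -79.3 32.8
```

```text
t 16.8 hook [-79.3  -0.2  31.4] tail [69.5 -0.3 50.2] yaw/tilt/roll [-0.03  7.18  0.02] F jig [ 6.6  0.7 -6.3] M [ 0.04 -1.39 -0.04] w 29.0 70
turn [-0.02 -2.68 -0.03] shift after turn [ 0.7 -0.3  2.1]
```

```bash
python3 -m creep '[0,-0.9,0,0.2,0,0.7,24, 0,-0.9,0,0.2,-0.2,0.7,24, 0,-0.9,0,0.2,0,0.7,24, 0,0,0,0,0,0,24, 0,0,0,0,0,0,24]' >/dev/null;python3 plan.py 2 -79.2 33.8
```

```text
t 17.3 hook [-79.4  -0.1  32.7] tail [70.1 -0.2 44.5] yaw/tilt/roll [-0.02  4.49  0.01] F jig [ 7.5 -0.3 -6.1] M [-0.04 -1.43 -0.02] w 29.1 70
turn [-0.01 -2.49 -0.02] shift after turn [ 0.8 -0.2  2.1]
```

```bash
python3 -m creep '[0,-0.9,0,0.3,0,0.7,24, 0,-0.8,0,0.3,0,0.7,24, 0,-0.8,0,0.2,0,0.7,24, 0,0,0,0,0,0,24, 0,0,0,0,0,0,24]' >/dev/null;python3 plan.py 0 -79 34.2
```

```text
t 17.8 hook [-79.2  -0.1  33.8] tail [70.7 -0.2 39. ] yaw/tilt/roll [-0.02  1.99  0.01] F jig [ 7.1 -0.1 -5.9] M [-0.03 -1.44  0.04] w 29.2 70
turn [-0.01 -1.99 -0.02] shift after turn [ 0.6 -0.1  2.2]
```

```bash
python3 -m creep '[0,-0.7,0,0.2,0,0.8,24, 0,-0.7,0,0.2,0,0.7,24, 0,0,0,0,0,0,24, 0,0,0,0,0,0,24]' >/dev/null;python3 plan.py; python3 -m creep '[0,-0.6,0,0.2,0,0.7,24, 0,0,0,0,0,0,24, 0,0,0,0,0,0,24]' >/dev/null;python3 plan.py 0 -79 34
```

```text
t 18.2 hook [-79.1  -0.1  34.1] tail [70.9 -0.2 35.6] yaw/tilt/roll [-0.02  0.59  0.01] F jig [ 5.7 -0.1 -6.1] M [-0.07 -1.44  0.05] w 28.9 70
t 18.5 hook [-79.   -0.1  34.3] tail [71.  -0.2 34.3] yaw/tilt/roll [-0.02 -0.    0.01] F jig [ 7.2  0.  -4.5] M [ 0.03 -1.36 -0.03] w 29.0 70
turn [-0.01  0.   -0.02] shift after turn [-0.  -0.1  0.3]
```

```bash
python3 -m creep '[0,0,0,0,0,0.6,24, 0,0,0,0,0,0,24, 0,0,0,0,0,0,24]' >/dev/null;python3 plan.py; python3 -m creep '[0,0,0,0,0,0.6,24, 0,0,0,0,0,0,24, 0,0,0,0,0,0,24]' >/dev/null;python3 plan.py;  python3 -m creep '[0,0,0,0,0,0.6,24, 0,0,0,0,0,0,24, 0,0,0,0,0,0,24]' >/dev/null;python3 plan.py
```

```text
t 18.8 hook [-78.9  -0.1  34.1] tail [71.1 -0.2 34.1] yaw/tilt/roll [-0.02  0.01  0.01] F jig [ 5.7  0.1 -1. ] M [-0.08 -1.03 -0.03] w 29.0 71
t 19.1 hook [-78.9  -0.1  34. ] tail [71.1 -0.1 34. ] yaw/tilt/roll [-0.01  0.02  0.01] F jig [ 5.  -1.2  5. ] M [-0.23 -0.76 -0.05] w 29.1 72
t 19.4 hook [-78.9  -0.1  33.9] tail [71.1 -0.2 34. ] yaw/tilt/roll [-0.01  0.04  0.01] F jig [ 2.9 -0.8 11.6] M [-0.35 -0.42 -0.05] w 29.4 73
```

```bash
python3 -m creep '[0,0,0,0.7,0,0,24, 0,0,0,0.7,0,0,24, 0,0,0,0,0,0,24, 0,0,0,0,0,0,24]' >/dev/null;python3 plan.py; python3 -m creep '[0,0,0,0.7,0,0,24, 0,0,0,0,0,0,24, 0,0,0,0,0,0,24]' >/dev/null;python3 plan.py
```

```text
t 19.8 hook [-78.9  -0.1  34.1] tail [71.1 -0.1 33.9] yaw/tilt/roll [-0.01 -0.1   0.  ] F jig [-1.3 -0.8 15.9] M [-0.23 -0.13 -0.04] w 29.3 73
t 20.1 hook [-79.   -0.1  34.2] tail [71.  -0.1 33.8] yaw/tilt/roll [-0.01 -0.17  0.  ] F jig [-1.7 -0.7 17. ] M [-0.2   0.   -0.02] w 29.0 73
```

```bash
python3 -m creep '[0,0,0,0,0,-0.6,24, 0,0,0,0,0,-0.6,24, 0,0,0,0,0,0,24, 0,0,0,0,0,0,24]' >/dev/null;python3 plan.py; python3 -m creep '[0,0,0,0.7,0,0,24, 0,0,0,0,0,0,24, 0,0,0,0,0,0,24]' >/dev/null;python3 plan.py
```

```text
t 20.5 hook [-78.4  -0.1  34.2] tail [71.6 -0.2 33.8] yaw/tilt/roll [-0.02 -0.15  0.  ] F jig [0.6 0.1 5.7] M [-0.1  -0.43 -0.06] w 29.1 71
t 20.8 hook [-78.4  -0.1  34.3] tail [71.6 -0.2 33.7] yaw/tilt/roll [-0.02 -0.22  0.  ] F jig [-0.2 -0.5  8.1] M [-0.07 -0.24 -0.04] w 28.8 72
```

```bash
python3 -m creep '[0,0,0,0.7,0,-0.5,24, 0,0,0,0.5,0,-0.3,24, 0,0,0,0,0,0,24, 0,0,0,0,0,0,24]' >/dev/null;python3 plan.py; python3 -m creep '[0,0.2,0,0.8,0,0,24, 0,0,0,0,0,0,24, 0,0,0,0,0,0,24]' >/dev/null;python3 plan.py
```

```text
t 21.2 hook [-77.1  -0.1  34.4] tail [72.9 -0.2 33.8] yaw/tilt/roll [-0.03 -0.23  0.  ] F jig [ 0.7  1.  -5.1] M [ 0.1  -0.41 -0.07] w 29.1 70
t 21.5 hook [-77.   -0.1  34.3] tail [73.  -0.2 34.1] yaw/tilt/roll [-0.03 -0.09 -0.  ] F jig [-2.7  1.6 -5.2] M [ 0.37  0.35 -0.12] w 29.4 70
```

The tail edge is against the stop wall at x = 73, as the felt hook wall predicted. Next I'll ease off in x, press flat and release.

```bash
python3 -m creep '[0,0,0,-0.6,0,0.6,24, 0,0,0,0,0,0.6,24, 0,0,0,0,0,0.5,24, 0,0,0,0,0,0,24, 0,0,0,0,0,0,24]' >/dev/null;python3 plan.py
```

```text
t 22.0 hook [-77.   -0.1  34. ] tail [73.  -0.2 34. ] yaw/tilt/roll [-0.02  0.01 -0.  ] F jig [-7.7  1.4 12.2] M [ 0.07  1.04 -0.2 ] w 29.3 72
```

```bash
python3 -m creep '[0,0,0,-0.8,0,0,24, 0,0,0,-0.8,0,-0.2,24, 0,0,0,0,0,0,24, 0,0,0,0,0,0,24]' >/dev/null;python3 plan.py; python3 -m creep '[0,0,0,0,0,0,55, 0,0,0,0,0,0,55, 0,0,0,0,0,0,55, 0,0,0,0,0,0,55,0,0,0,0,0,0,55]' ;python3 plan.py
```

```text
t 22.4 hook [-76.9  -0.1  33.8] tail [73.1 -0.2 34.2] yaw/tilt/roll [-0.02  0.16  0.01] F jig [-4.   1.   7.1] M [ 0.02  0.63 -0.16] w 29.2 72
time: 22.9
ee_pos: [0.5088, 0.1663, 0.045]
tcp_rot: [1.0, 0.025, 0.001, -0.0]
contact_force: [-0.0, 0.2, -0.8]
width: 0.0551
finger_force: 0.0
t 22.9 hook [-77.3  -0.2  33.1] tail [72.7 -0.2 33.3] yaw/tilt/roll [-0.02  0.11  0.  ] F jig [-0.   0.2 -0.8] M [ 0.02 -0.01  0.04] w 55.1 0
```

Released with no force left. Next I'll retract straight up and look.

```bash
python3 -m creep '[0,0,0,0,0,-10,60, 0,0,0,0,0,-30,60, 0,0,0,0,0,-45,60, 0,0,0,0,0,-45,60, 0,0,0,0,0,-45,60, 0,0,0,0,0,-20,60, 0,0,0,0,0,0,60, 0,0,0,0,0,0,60]'
python3 - <<'E'
from look import *
im,cal=look("b",[("board_hook",.034),("board_tail",.034),("heat_sink",.079),("stop_face",.048)],"pics/w5.png")
from plan import Z,J
for n,p in [("wall",(-80.9,0,50)),("stop",(73.1,0,48)),("boardtop tail",(73,0,39))]:
    print(n,np.round(proj("wrist",J+Z@np.array(p)/1000,cal),1))
a=cv2.cvtColor(im,cv2.COLOR_RGB2BGR)[60:310,150:370];cv2.imwrite("pics/w5c.png",cv2.resize(a,None,fx=2.4,fy=2.4,interpolation=cv2.INTER_CUBIC))
E
```

```text
time: 23.7
ee_pos: [0.5081, 0.1663, 0.2405]
tcp_rot: [1.0, 0.026, 0.001, -0.0]
contact_force: [-0.5, -0.9, 1.2]
width: 0.0601
finger_force: 0.0
[0.5081 0.1663 0.2405] [0.99869513 0.05100088] [-0.5 -0.9  1.2]
board_hook [217.8 262. ] 0.84 [0.4407 0.1602 0.034 ]
board_hook [297.7 463.5] 0.8 [ 0.3261 -0.1502  0.034 ]
board_tail [106.  257.3] 0.72 [0.5846 0.1737 0.034 ]
heat_sink [176.1 261. ] 0.94 [0.5109 0.1655 0.079 ]
stop_face [103.2 259.7] 0.64 [0.5881 0.171  0.048 ]
wall [259.3 229. ]
stop [259.4 105.8]
boardtop tail [259.4 105.7]
```

View pics/w5c.png

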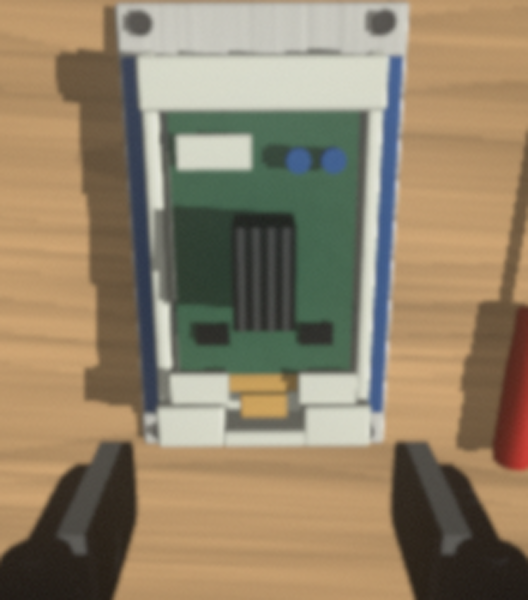

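The crop shows the board lying square in the housing. Its tail is against the stop wall (crop row 110), its gold edge is under both lip tabs (row 380) and the brass contact bears on it at (263,404). The robot is clear, so I'm handing in.

```bash
python3 -c "
from rig import bot
print(bot.job_done())"
```

```text
the job is handed in; nothing more can be done
None
```

I fitted the board into the housing and handed the job in at about 24 s: it lies flat on its ledges, hooked under both lip tabs, tail against the stop wall and held by the spring contact, with the arm clear and none of the bystanders touched.

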